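Dial the code of the site tool box and draw its bolt

TASK

Unlock the green site tool box: roll the three thumbwheels of its lock to 4 - 7 - 2 (read left to right from the robot's side, each digit facing straight up), then slide the bolt by its brass knob all the way to the right so that it is clear of the hasp, with the code still showing. Press on the lock and its worn wheels with no more than a firm thumb (never over 20 N), and leave the tools lying about where they are.

Things in the scene. Friction and masses are not known exactly. Their poses are not given: they have to be found in the camera images.
- toolbox: green steel point tool box, fast on the bench: 300 mm deep (x), 460 wide (y), 120 high to its flat front deck. Origin: centre of its underside; x away from the robot, y to the robot's left, z up. The rear 195 mm of the top is the lid, 8 mm higher. On the deck sits the steel combination lock, parallel to the box, its middle wheel above (-95, +20) mm.
- lock: steel cover of the lock with the three wheels. Origin: on the deck, 120 mm above the box's underside, straight below the top of the middle wheel; axes as the box's. The cover is a block 20 mm high, 84 mm deep (36 mm from its origin towards the robot, 48 away) and 124 mm wide; white index ridges on it mark the line of the wheels' axis.
- bolt (a joint): travel of the 12 mm round bolt: 0 = home (locked, nose through the staple of the lid's hasp on the left), 0.030 m = fully drawn to the right (the box's -y). It slides stiffly (about 4 N friction) and stays where it is left. Each wheel blocks it unless its code digit is up: with a wrong digit up it stops hard within 3 mm.
- wheel_left (a joint): angle of the left thumbwheel: digit d is straight up at d x 0.6283 rad (endless, whole turns of 6.2832 may be added). It grows as the wheel's top is rolled away from the robot (box +x). A sprung click holds it at every digit: 2 to 3 N along the rim roll it on, and once let go it settles on the nearest digit within half a second.
- left_index (a point): where the shown digit of the left wheel should be: on top of its rim, 34 mm above the deck. The worn axle lets the rim sit up to 1.4 mm higher or lower than this, and springs down 1 mm per 12 N. Black wheel 48 mm across, 18 wide, white digits, axis along y, rim 14 mm out of a 49 mm long slot; wheels 38 mm apart. Only the friction (about 0.6) of a pressed fingertip rolls it.
- wheel_middle (a joint): angle of the middle thumbwheel: digit d is straight up at d x 0.6283 rad (endless, whole turns of 6.2832 may be added). It grows as the wheel's top is rolled away from the robot (box +x). A sprung click holds it at every digit: 2 to 3 N along the rim roll it on, and once let go it settles on the nearest digit within half a second.
- middle_index (a point): where the shown digit of the middle wheel should be: on top of its rim, 34 mm above the deck. The worn axle lets the rim sit up to 1.4 mm higher or lower than this, and springs down 1 mm per 12 N. Black wheel 48 mm across, 18 wide, white digits, axis along y, rim 14 mm out of a 49 mm long slot; wheels 38 mm apart. Only the friction (about 0.6) of a pressed fingertip rolls it.
- wheel_right (a joint): angle of the right thumbwheel: digit d is straight up at d x 0.6283 rad (endless, whole turns of 6.2832 may be added). It grows as the wheel's top is rolled away from the robot (box +x). A sprung click holds it at every digit: 2 to 3 N along the rim roll it on, and once let go it settles on the nearest digit within half a second.
- right_index (a point): where the shown digit of the right wheel should be: on top of its rim, 34 mm above the deck. The worn axle lets the rim sit up to 1.4 mm higher or lower than this, and springs down 1 mm per 12 N. Black wheel 48 mm across, 18 wide, white digits, axis along y, rim 14 mm out of a 49 mm long slot; wheels 38 mm apart. Only the friction (about 0.6) of a pressed fingertip rolls it.
- bolt_knob (a point): top centre of the bolt's upright round brass knob, 15 mm across, 23 tall on a 9 mm stem, moving with the bolt. It stands in a slotted guide block as high as the lock's cover, whose face is 29 mm below this point, 36 mm behind the wheels' axis; when locked it is 52 mm to the right of the right wheel's middle, with 25 mm or more free on every side.
- tape_measure: yellow tape measure 66 x 36 x 60 mm standing on the lid; origin at its underside. Not part of the job.
- spanner: steel spanner 160 mm long lying on the lid; origin at its underside. Not part of the job.
- screw_carton: cardboard carton of screws 70 x 45 x 35 mm on the front deck at the box's right end; origin at its underside. Not part of the job.
- hammer: hammer 300 mm long on the bench, left; origin at its underside. Not part of the job.
- screwdriver: screwdriver 200 mm long on the bench, right; origin at its underside. Not part of the job.

How it is judged:
On the way, in this order (a step that is already met when the one before it is completed fails the run):
1. all three wheels show the code 4 - 7 - 2 together, with the bolt still home ((value of joint wheel_left between -3.94 and -3.6 rad or value of joint wheel_left between 2.343 and 2.683 rad or value of joint wheel_left between 8.626 and 8.966 rad) and (value of joint wheel_middle between -2.055 and -1.715 rad or value of joint wheel_middle between 4.228 and 4.568 rad or value of joint wheel_middle between 10.511 and 10.851 rad) and (value of joint wheel_right between -5.197 and -4.857 rad or value of joint wheel_right between 1.087 and 1.427 rad or value of joint wheel_right between 7.37 and 7.71 rad) and value of joint bolt below 0.004 m), for 0.2 s.
2. the bolt is drawn fully to the right (value of joint bolt above 0.025 m), for 0.2 s.
At the end, for the whole second after the job is handed in: 4 - 7 - 2 faces straight up on the left, middle and right wheel (each within 0.17 rad, about 10 degrees), the bolt is drawn at least 25 of its 30 mm and at rest ((value of joint wheel_left between -3.94 and -3.6 rad or value of joint wheel_left between 2.343 and 2.683 rad or value of joint wheel_left between 8.626 and 8.966 rad) and (value of joint wheel_middle between -2.055 and -1.715 rad or value of joint wheel_middle between 4.228 and 4.568 rad or value of joint wheel_middle between 10.511 and 10.851 rad) and (value of joint wheel_right between -5.197 and -4.857 rad or value of joint wheel_right between 1.087 and 1.427 rad or value of joint wheel_right between 7.37 and 7.71 rad) and value of joint bolt above 0.025 m and velocity of joint bolt below 0.005 m/s); the robot touches nothing.
It fails at once if the robot presses on the lock's cover or wheels with more than 20 N (contact force between any of the fingers, the arm and lock above 20 N).
It fails at once if a bystander is pushed more than 25 mm from its place (distance of any of tape_measure, spanner, screw_carton, hammer, screwdriver from where it was at the start of the episode above 0.025 m).
It also fails if it takes over 61 s, if anything falls off the work surface, if the arm or the gripper's body presses on something with over 40 N, if the wrist force passes 120 N, or if a joint passes its speed limit or range.

ROBOT

A 6-joint arm with a two-finger parallel gripper is mounted at the origin on the work surface. World frame = base frame: x ahead of the robot, y to its left, z up, the work surface at z = 0. Lengths are in m, angles in rad, forces in N, time in s.
With the tool pointing down it reaches from about 0.25 to 0.725 m from the base axis. Payload 4 kg.
Tool frame: the origin (TCP) lies midway between the tips of the shut fingers; the grasp point (between the pads) lies bot.tcp_to_grasp behind it (bot.tcp_to_grasp is the distance from the TCP to the grasp point, in m); z points along the fingers, y is the line along which they close (so a half turn about z gives the same grasp; the last joint's range is limited). The gripper opens to 85 mm and grips with 20 to 120 N. Pads are 22 mm wide; open, the fingers measure 114 mm over their backs; the gripper's body (76 mm by 85 mm) begins 54 mm behind the grasp point. The pads swing forward as they close: fully open they stand 13 mm farther back than shut.
Start: joints at [1.304, 0.241, 0.005, 1.335, 0, 1.571], TCP at [0.132, 0.482, 0.231] pointing down, gripper open.
Joint ranges: [-2.72, 2.72], [-1.05, 1.87], [-1.09, 1.28], [-1.99, 2.15], [-1.42, 1.44], [-3.14, 3.14]. Speed limits (rad/s): [2.79, 2.79, 3.14, 3.14, 3.14, 3.14].

INTERFACE

Orientations are given as a unit quaternion [x, y, z, w].
In Python, from workcell import readout, camera, bot gives the robot as it stands. The module is installed in compiled form; this text tells all that it offers.
- The arm moves only by the tool jog_arm, never from a script. Its argument "motion" is a list of rows, each an object of numbers: "x", "y", "z": the shift along the tool's x, y, z in mm; "spin": the turn about the tool's z in degrees; "fingers": the closure, from -1 (fully open) to 1 (shut). A call has 1 to 8 rows; each row is the pose to reach, as a shift and turn from the pose commanded when the call began, along the tool's axes at that moment; what a row does not reach only later rows make up. A row lasts 1/8 s, in which the tool goes at most 62.5 mm and 10.7 degrees, less where a joint would pass 70% of its speed; a pose out of reach is approached as far as the arm can. A call with a gripper value outside its range is refused whole. The fingers move at their own pace and stop on an object; the grip force is fixed at half the most. Time passes only in rows, so rows that repeat a pose let the fingers close. It gives the time, the measured TCP pose, the force, the opening and the grip force at its end, in the units of the state.
- readout.get_obs(): the state, without advancing time (a new reading comes with each control period).
- camera(name): name is "scene" or "side" or "wrist"; returns a dict with "pixels" (400x640x3 uint8, red, green, blue), "K" (3x3 intrinsics, pixels), "dist" ([k1, k2, p1, p2, k3] as OpenCV has them; the pictures are not rectified), "rvec" (rotation vector, rad) and "tvec" (3), from world to camera coordinates, as OpenCV has them. Camera axes: x right, y down, z forward; pixel columns grow to the right and rows downward; lengths in m; the calibration is good to about 2 mm. A picture is of the moment at which its call begins. There is no depth.
- bot.job_done(): hands the job in; it is judged then, once.
The state is a dict: "clock": time; "joint_pos": joint angles; "joint_vel": joint speeds; "tau": joint torques, N m; "eef_pos": TCP position; "tool_rot": TCP orientation; "ft_force": force on the tool from outside, world axes, zero at the start; "ft_torque": the same for the moment, N m; "grip_width": finger opening in m; "grasp_force": force on a finger pad.
Only numpy, scipy, OpenCV 4.12 (cv2) and the standard library are available. Lean on these libraries where they do the work, as an engineer would, in place of code of your own. Each camera call takes 0.05 s, during which the arm holds its last target. There are 200 camera calls.

## Working session

There is one attempt and no reset: what is moved stays moved. The work goes in short steps, Python scripts to look and compute and a tool call to move; the robot and the scene stay as the last step left them, time stands still between calls to the robot, and variables do not carry over. Pictures are saved under pics/ and viewed, at most 10 in all, crops included, and the job is handed in when it is done.

Besides the shell and the picture viewer there is one more tool, called after "Call:" by a JSON object that holds its "op" and its "data". jog_arm: Moves the arm, as the interface text tells. Its arguments: {"type":"object","properties":{"motion":{"type":"array"}},"required":["motion"]}

```bash
mkdir -p pics
python3 - <<'E'
from workcell import readout,camera,bot
import cv2,numpy as np
o=readout.get_obs()
for k,v in o.items(): print(k,np.round(v,4))
print(bot.tcp_to_grasp)
for n in ["scene","side"]:
    c=camera(n); cv2.imwrite(f"pics/{n}0.png",c["pixels"][:,:,::-1])
    R=cv2.Rodrigues(np.array(c["rvec"],float))[0]; print(n,np.round(c["K"],1).tolist(),np.round(-R.T@np.array(c["tvec"]),3),np.round(R[2],3))
E
```

```text
clock 0.0
joint_pos [ 1.304   0.2414  0.0037  1.3352 -0.      1.5708]
joint_vel [-0.0001 -0.0004  0.0004 -0.0004  0.0002 -0.0008]
tau [ 4.00000e-04 -3.72319e+01  2.52407e+01  1.71000e-02  2.00000e-04
  0.00000e+00]
eef_pos [0.1316 0.4817 0.2304]
tool_rot [ 1.330e-01  9.911e-01 -1.000e-03 -1.000e-04]
ft_force [ 0.288  -0.6821 -0.8529]
ft_torque [0.0219 0.0623 0.0421]
grasp_force 0.0
grip_width 0.0851
0.0187
scene [[397.1, 0.0, 313.5], [0.0, 397.1, 198.6], [0.0, 0.0, 1.0]] [1.208 0.488 1.024] [-0.505 -0.411 -0.759]
side [[517.1, 0.0, 321.0], [0.0, 517.1, 207.1], [0.0, 0.0, 1.0]] [ 0.392 -1.167  0.837] [ 0.161  0.84  -0.517]
```

View pics/scene0.png

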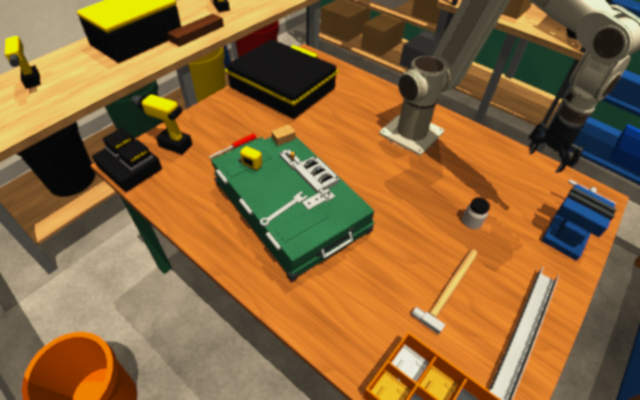

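View pics/side0.png

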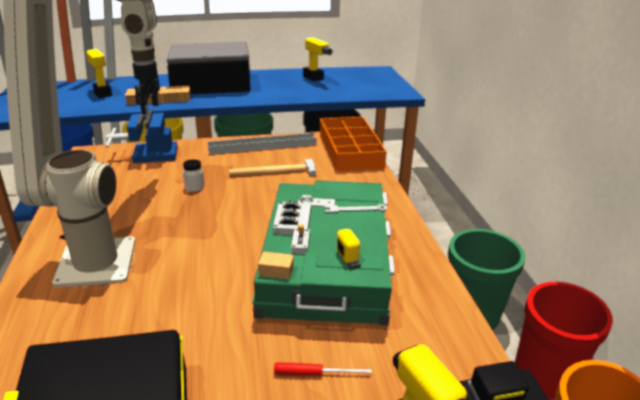

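The scene view shows the green box with the lock near (318,172). In the side view the wheels are near (290,212), the knob is at (302,229) and the carton is at (276,265). I'll work out rough positions by intersecting these rays with known heights.

```bash
cat > h.py <<'E'
from workcell import readout,camera,bot
import cv2,numpy as np
def cal(c):
    return np.array(c["K"],float),np.array(c["dist"],float),np.array(c["rvec"],float),np.array(c["tvec"],float)
def ray(c,uv,z):
    K,d,r,t=cal(c); R=cv2.Rodrigues(r)[0]
    n=cv2.undistortPoints(np.array(uv,float).reshape(-1,1,2),K,d).reshape(-1,2)
    D=np.c_[n,np.ones(len(n))]@R; C=-R.T@t.ravel()
    z=np.broadcast_to(z,len(n))
    return C+D*((z-C[2])/D[:,2])[:,None]
def proj(c,P):
    K,d,r,t=cal(c); return cv2.projectPoints(np.array(P,float).reshape(-1,3),r,t,K,d)[0].reshape(-1,2)
def snap(n,f,s=1,crop=None):
    c=camera(n); im=c["pixels"][:,:,::-1]
    np.savez(f"pics/{f}.npz",**{k:np.array(v) for k,v in c.items()})
    if crop: u0,v0,u1,v1=crop; im=im[v0:v1,u0:u1]
    cv2.imwrite(f"pics/{f}.png",cv2.resize(im,None,fx=s,fy=s,interpolation=cv2.INTER_CUBIC)); return c
E
python3 - <<'E'
from h import *
c=camera("side")
print(ray(c,[(302,229),(290,212),(257,290),(280,185),(388,292),(383,183)],[.169,.15,.12,.12,.128,.128]).round(3))
c=camera("scene")
print(ray(c,[(318,172),(371,210),(292,268),(214,170)],[.15,.12,.128,.128]).round(3))
w=camera("wrist");K,d,r,t=cal(w);R=cv2.Rodrigues(r)[0];print(K.round(0).tolist(),(-R.T@t.ravel()).round(3),R.round(2).tolist())
E
```

```text
[[ 0.538 -0.174  0.169]
 [ 0.524 -0.064  0.15 ]
 [ 0.421 -0.318  0.12 ]
 [ 0.519  0.134  0.12 ]
 [ 0.692 -0.375  0.128]
 [ 0.814  0.092  0.128]]
[[ 0.535 -0.045  0.15 ]
 [ 0.529  0.154  0.12 ]
 [ 0.829  0.114  0.128]
 [ 0.73  -0.311  0.128]]
[[353.0, 0.0, 318.0], [0.0, 353.0, 196.0], [0.0, 0.0, 1.0]] [0.052 0.505 0.373] [[0.26, 0.96, -0.0], [0.91, -0.25, 0.33], [0.31, -0.09, -0.95]]
```

Call:
{"op": "jog_arm", "data": {"motion": [{"x": -60,"y": -40,"spin": -3,"fingers": 1},{"x": -120,"y": -80,"spin": -3,"fingers": 1},{"x": -170,"y": -113,"spin": -3,"fingers": 1},{"x": -220,"y": -147,"spin": -3,"fingers": 1},{"x": -270,"y": -180,"spin": -3,"fingers": 1},{"x": -320,"y": -213,"spin": -3,"fingers": 1},{"x": -370,"y": -246,"spin": -3,"fingers": 1},{"x": -420,"y": -280,"spin": -3,"fingers": 1}]}}

```text
validation failed for argument at $.mo...
```

Call:
{"op": "jog_arm", "data": {"motion": [{"x": -60,"y": -40,"z": 0,"spin": -3,"fingers": 1},{"x": -120,"y": -80,"z": 0,"spin": -3,"fingers": 1},{"x": -170,"y": -113,"z": 0,"spin": -3,"fingers": 1},{"x": -220,"y": -147,"z": 0,"spin": -3,"fingers": 1},{"x": -270,"y": -180,"z": 0,"spin": -3,"fingers": 1},{"x": -320,"y": -213,"z": 0,"spin": -3,"fingers": 1},{"x": -370,"y": -246,"z": 0,"spin": -3,"fingers": 1},{"x": -420,"y": -280,"z": 0,"spin": -3,"fingers": 1}]}}

```text
clock: 1.25
eef_pos: [0.4612, 0.1034, 0.2315]
tool_rot: [0.107, 0.994, 0.0, 0.0]
ft_force: [1.4, 1.2, 0.0]
grip_width: 0.0
grasp_force: 0.0
```

Call:
{"op": "jog_arm", "data": {"motion": [{"x": -43,"y": -31,"z": 0,"spin": 0,"fingers": 1},{"x": -90,"y": -66,"z": 2,"spin": 0,"fingers": 1},{"x": -135,"y": -100,"z": 4,"spin": 0,"fingers": 1},{"x": -168,"y": -124,"z": 5,"spin": 0,"fingers": 1},{"x": -168,"y": -124,"z": 5,"spin": 0,"fingers": 1}]}}

```text
clock: 1.88
eef_pos: [0.5989, -0.0543, 0.2248]
tool_rot: [0.109, 0.994, -0.0, -0.001]
ft_force: [-0.2, -0.5, -0.2]
grip_width: -0.0001
grasp_force: 0.0
```

Run:
```python
from h import *
c=snap("wrist","w1")
o=readout.get_obs();print(o["clock"],o["eef_pos"],o["tool_rot"],o["ft_force"])
```

```text
1.925 [ 0.59789546 -0.05285852  0.22515808] [ 1.08105078e-01  9.94139049e-01  1.13145846e-04 -9.11765338e-04] [-0.56668356 -0.92393629  0.13209101]
```

View pics/w1.png

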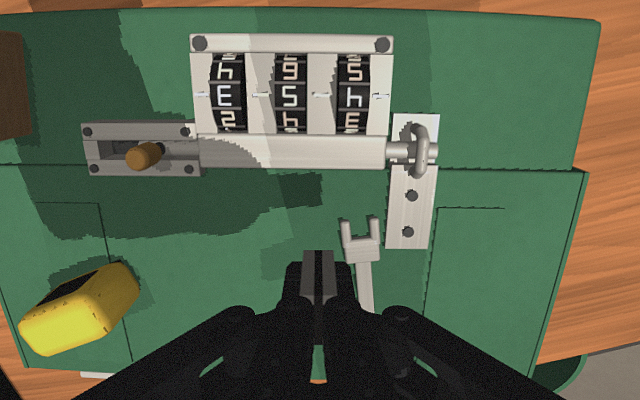

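The picture is rotated by half a turn. Around the index line (v≈95), the robot's left wheel (u≈354) shows 4, the middle (u≈290) shows 5 and the right (u≈228) shows 3. The knob is at (150,154). Next I'll calibrate the positions and enlarge the digits.

Run:
```python
from h import *
c=dict(np.load("pics/w1.npz"))
im=c["pixels"][28:182,75:445,::-1]; im=cv2.resize(cv2.rotate(im,cv2.ROTATE_180),None,fx=2.1,fy=2.1,interpolation=cv2.INTER_CUBIC)
cv2.imwrite("pics/w1z.png",im)
P=ray(c,[(262,95),(321,95),(379,96),(201,95),(228,97),(291,97),(353,97),(152,150),(199,44),(383,45)],[.14,.14,.14,.14,.154,.154,.154,.169,.142,.142]); print(P.round(4))
v=P[9]-P[8];print("yaw",np.degrees(np.arctan2(-v[0],v[1])))
```

```text
[[ 0.5219 -0.0725  0.14  ]
 [ 0.53   -0.0367  0.14  ]
 [ 0.5383 -0.0015  0.14  ]
 [ 0.5133 -0.1099  0.14  ]
 [ 0.5183 -0.0901  0.154 ]
 [ 0.5265 -0.054   0.154 ]
 [ 0.5344 -0.0186  0.154 ]
 [ 0.5366 -0.138   0.169 ]
 [ 0.4846 -0.1013  0.142 ]
 [ 0.5094  0.0056  0.142 ]]
yaw -13.04790579810291
```

View pics/w1z.png

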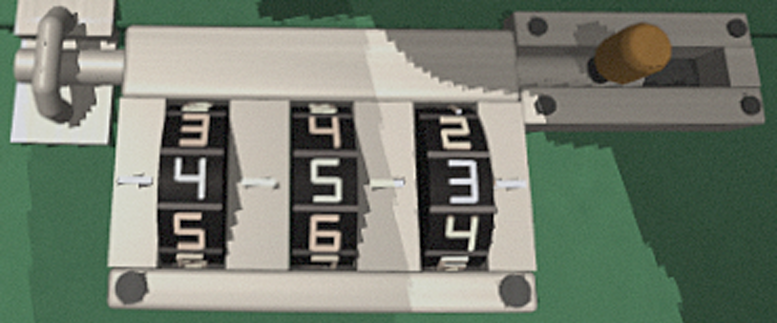

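The enlarged crop confirms 4-5-3, so the middle wheel needs two digits away from the robot and the right wheel one digit towards it. I'll go above the middle wheel, starting 8 mm on the near side.

Call:
{"op": "jog_arm", "data": {"motion": [{"x": 40,"y": -8,"z": 10,"spin": -0.6,"fingers": 1},{"x": 78,"y": -16,"z": 30,"spin": -0.6,"fingers": 1},{"x": 78,"y": -16,"z": 60,"spin": -0.6,"fingers": 1},{"x": 78,"y": -16,"z": 62,"spin": -0.6,"fingers": 1},{"x": 78,"y": -16,"z": 62,"spin": -0.6,"fingers": 1},{"x": 78,"y": -16,"z": 62,"spin": -0.6,"fingers": 1}]}}

```text
clock: 2.68
eef_pos: [0.5194, -0.0506, 0.1657]
tool_rot: [0.102, 0.995, 0.0, 0.001]
ft_force: [0.8, -0.7, 0.7]
grip_width: -0.0
grasp_force: 0.0
```

Run:
```python
from h import *
c=snap("wrist","w2",1.2)
o=readout.get_obs();print(o["clock"],o["eef_pos"],o["tool_rot"],o["ft_force"],proj(c,[o["eef_pos"],[.5265,-.054,.154]]))
```

```text
2.725 [ 0.5192834  -0.05071017  0.16551174] [1.01617361e-01 9.94822887e-01 1.10528041e-05 1.15586603e-03] [ 1.22479881  0.53039125 -0.55935823] [[316.7135232  265.69357757]
 [313.24779834 267.40106914]]
```

View pics/w2.png

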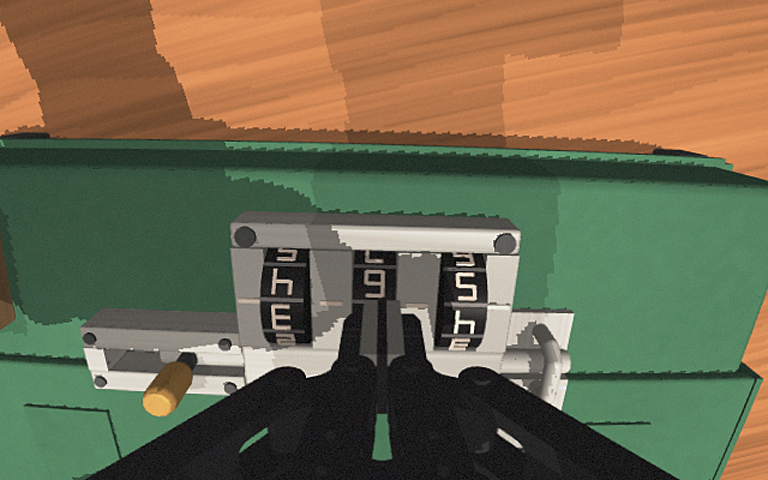

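Call:
{"op": "jog_arm", "data": {"motion": [{"x": 0,"y": -2,"z": 6,"spin": 1.3,"fingers": 1},{"x": 0,"y": -2,"z": 8,"spin": 1.3,"fingers": 1},{"x": 0,"y": -2,"z": 9,"spin": 1.3,"fingers": 1},{"x": 0,"y": -2,"z": 9,"spin": 1.3,"fingers": 1}]}}

```text
clock: 3.22
eef_pos: [0.5177, -0.0528, 0.1551]
tool_rot: [0.113, 0.994, 0.0, -0.0]
ft_force: [-0.7, -0.1, -0.7]
grip_width: -0.0001
grasp_force: 0.0
```

Call:
{"op": "jog_arm", "data": {"motion": [{"x": 0,"y": 0,"z": 0.5,"spin": 0,"fingers": 1},{"x": 0,"y": 0,"z": 1,"spin": 0,"fingers": 1},{"x": 0,"y": 0,"z": 1,"spin": 0,"fingers": 1}]}}

```text
clock: 3.6
eef_pos: [0.5178, -0.0528, 0.1543]
tool_rot: [0.113, 0.994, -0.0, -0.0]
ft_force: [-0.2, 0.3, 0.5]
grip_width: -0.0002
grasp_force: 0.0
```

Call:
{"op": "jog_arm", "data": {"motion": [{"x": 0,"y": 0,"z": 0.4,"spin": 0,"fingers": 1},{"x": 0,"y": 0,"z": 0.8,"spin": 0,"fingers": 1},{"x": 0,"y": 0,"z": 0.8,"spin": 0,"fingers": 1}]}}

```text
clock: 3.98
eef_pos: [0.5178, -0.0528, 0.1536]
tool_rot: [0.113, 0.994, 0.0, 0.0]
ft_force: [-0.5, 0.6, 0.2]
grip_width: 0.0
grasp_force: 0.3
```

Call:
{"op": "jog_arm", "data": {"motion": [{"x": 0,"y": 0,"z": 0.4,"spin": 0,"fingers": 1},{"x": 0,"y": 0,"z": 0.8,"spin": 0,"fingers": 1},{"x": 0,"y": 0,"z": 0.8,"spin": 0,"fingers": 1}]}}

```text
clock: 4.35
eef_pos: [0.518, -0.0528, 0.1532]
tool_rot: [0.113, 0.994, -0.0, 0.0]
ft_force: [-0.8, 0.5, 4.7]
grip_width: -0.0002
grasp_force: 2.1
```

Call:
{"op": "jog_arm", "data": {"motion": [{"x": 0,"y": 0,"z": 0.5,"spin": 0,"fingers": 1},{"x": -4,"y": 0,"z": 0.5,"spin": 0,"fingers": 1},{"x": -8,"y": 0,"z": 0.5,"spin": 0,"fingers": 1}]}}

```text
clock: 4.72
eef_pos: [0.5261, -0.0547, 0.1531]
tool_rot: [0.113, 0.994, -0.0, 0.001]
ft_force: [-0.8, -0.2, 6.1]
grip_width: 0.0001
grasp_force: 3.1
```

Call:
{"op": "jog_arm", "data": {"motion": [{"x": -4,"y": 0,"z": 0.1,"spin": 0,"fingers": 1},{"x": -8,"y": 0,"z": 0.1,"spin": 0,"fingers": 1},{"x": -8,"y": 0,"z": 0.1,"spin": 0,"fingers": 1},{"x": -8,"y": 0,"z": -4,"spin": 0,"fingers": 1},{"x": 20,"y": 0,"z": -8,"spin": 0,"fingers": 1},{"x": 58,"y": 0,"z": -8,"spin": 0,"fingers": 1},{"x": 58,"y": 0,"z": -8,"spin": 0,"fingers": 1}]}}

```text
clock: 5.6
eef_pos: [0.4661, -0.0411, 0.1595]
tool_rot: [0.113, 0.994, -0.0, -0.002]
ft_force: [1.0, -0.0, -0.2]
grip_width: 0.0002
grasp_force: 0.0
```

Run:
```python
from h import *
c=camera("wrist");o=readout.get_obs();print(o["clock"],o["eef_pos"])
im=cv2.rotate(c["pixels"][:,:,::-1],cv2.ROTATE_180)
cv2.imwrite("pics/w3.png",im)
```

```text
5.65 [ 0.46819648 -0.04137331  0.1600268 ]
```

View pics/w3.png

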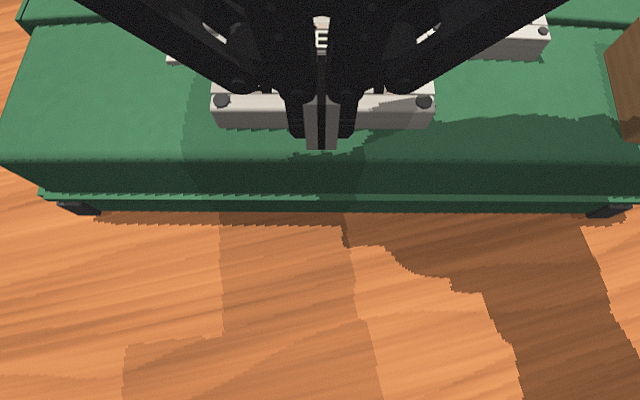

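The fingers hide the wheels from here, so I'll do the second middle stroke now and check from the far side afterwards.

Call:
{"op": "jog_arm", "data": {"motion": [{"x": -30,"y": 0,"z": 0,"spin": 0,"fingers": 1},{"x": -50,"y": 0,"z": 2,"spin": 0,"fingers": 1},{"x": -50,"y": 0,"z": 7,"spin": 0,"fingers": 1},{"x": -50,"y": 0,"z": 8.2,"spin": 0,"fingers": 1},{"x": -50,"y": 0,"z": 8.2,"spin": 0,"fingers": 1},{"x": -53,"y": 0,"z": 8.2,"spin": 0,"fingers": 1},{"x": -56,"y": 0,"z": 8.2,"spin": 0,"fingers": 1}]}}

```text
clock: 6.52
eef_pos: [0.5224, -0.0538, 0.1527]
tool_rot: [0.113, 0.994, 0.0, -0.001]
ft_force: [-3.2, 1.0, 9.7]
grip_width: -0.0001
grasp_force: 4.8
```

Call:
{"op": "jog_arm", "data": {"motion": [{"x": -4,"y": 0,"z": 0,"spin": 0,"fingers": 1},{"x": -7,"y": 0,"z": 0,"spin": 0,"fingers": 1},{"x": -10,"y": 0,"z": 0,"spin": 0,"fingers": 1},{"x": -10,"y": 0,"z": 0,"spin": 0,"fingers": 1}]}}

```text
clock: 7.02
eef_pos: [0.5344, -0.0566, 0.1529]
tool_rot: [0.113, 0.994, -0.0, 0.001]
ft_force: [2.7, -0.0, 5.0]
grip_width: -0.0002
grasp_force: 2.7
```

Call:
{"op": "jog_arm", "data": {"motion": [{"x": 0,"y": 0,"z": -6,"spin": 0,"fingers": 1},{"x": 0,"y": -15,"z": -10,"spin": 0,"fingers": 1},{"x": 0,"y": -38,"z": -8,"spin": 0,"fingers": 1},{"x": 0,"y": -38,"z": -4,"spin": 0,"fingers": 1},{"x": 0,"y": -38,"z": -3,"spin": 0,"fingers": 1},{"x": 0,"y": -38,"z": -2.2,"spin": 0,"fingers": 1},{"x": 0,"y": -38,"z": -2.2,"spin": 0,"fingers": 1}]}}

```text
clock: 7.9
eef_pos: [0.5248, -0.093, 0.1542]
tool_rot: [0.113, 0.994, 0.0, -0.0]
ft_force: [0.4, 0.2, 0.4]
grip_width: 0.0001
grasp_force: 0.0
```

Call:
{"op": "jog_arm", "data": {"motion": [{"x": 0,"y": 0,"z": 0.4,"spin": 0,"fingers": 1},{"x": 0,"y": 0,"z": 0.8,"spin": 0,"fingers": 1},{"x": 0,"y": 0,"z": 0.8,"spin": 0,"fingers": 1}]}}

```text
clock: 8.28
eef_pos: [0.525, -0.0931, 0.1537]
tool_rot: [0.113, 0.994, 0.0, 0.0]
ft_force: [-1.6, 1.5, 2.3]
grip_width: -0.0001
grasp_force: 1.0
```

Call:
{"op": "jog_arm", "data": {"motion": [{"x": 0,"y": 0,"z": 0.6,"spin": 0,"fingers": 1},{"x": 0,"y": 0,"z": 0.7,"spin": 0,"fingers": 1},{"x": 3,"y": 0,"z": 0.7,"spin": 0,"fingers": 1},{"x": 6,"y": 0,"z": 0.7,"spin": 0,"fingers": 1}]}}

```text
clock: 8.78
eef_pos: [0.5204, -0.0926, 0.1536]
tool_rot: [0.113, 0.994, -0.0, 0.002]
ft_force: [2.5, -0.3, 4.2]
grip_width: -0.0001
grasp_force: 2.2
```

Call:
{"op": "jog_arm", "data": {"motion": [{"x": 4,"y": 0,"z": 0,"spin": 0,"fingers": 1},{"x": 7,"y": 0,"z": 0,"spin": 0,"fingers": 1},{"x": 10,"y": 0,"z": 0,"spin": 0,"fingers": 1},{"x": 10,"y": 0,"z": 0,"spin": 0,"fingers": 1}]}}

```text
clock: 9.28
eef_pos: [0.5076, -0.0896, 0.1531]
tool_rot: [0.113, 0.994, 0.0, -0.001]
ft_force: [-2.8, 0.9, 8.1]
grip_width: -0.0003
grasp_force: 4.2
```

Call:
{"op": "jog_arm", "data": {"motion": [{"x": 0,"y": 0,"z": -20,"spin": 0,"fingers": 1},{"x": -15,"y": 10,"z": -55,"spin": 0,"fingers": 1},{"x": -50,"y": 40,"z": -70,"spin": 0,"fingers": 1},{"x": -82,"y": 50,"z": -70,"spin": 0,"fingers": 1},{"x": -82,"y": 50,"z": -70,"spin": 0,"fingers": 1},{"x": -82,"y": 50,"z": -70,"spin": 0,"fingers": 1}]}}

```text
clock: 10.02
eef_pos: [0.5985, -0.0596, 0.221]
tool_rot: [0.113, 0.994, -0.0, -0.002]
ft_force: [-0.0, 1.9, 0.3]
grip_width: 0.0001
grasp_force: 0.0
```

Run:
```python
from h import *
c=snap("wrist","w4a");o=readout.get_obs();print(o["clock"],o["eef_pos"],o["tool_rot"])
im=cv2.resize(cv2.rotate(c["pixels"][20:190,60:440,::-1],cv2.ROTATE_180),None,fx=2.1,fy=2.1,interpolation=cv2.INTER_CUBIC)
cv2.imwrite("pics/w4.png",im)
```

```text
10.075 [ 0.59855165 -0.05969399  0.22160723] [ 1.13284579e-01  9.93560858e-01 -1.58911833e-04 -1.84399548e-03]
```

View pics/w4.png

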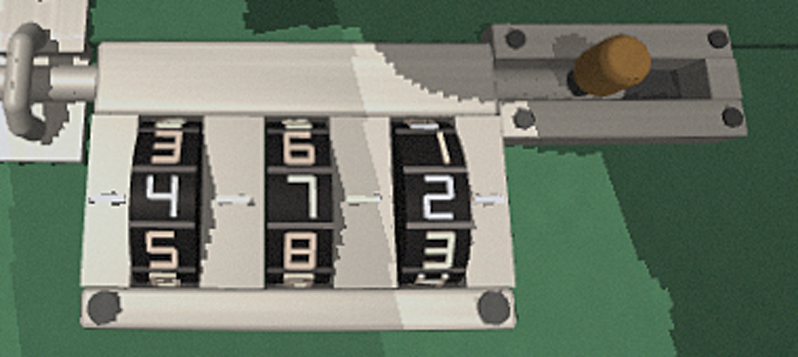

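The wheels show 4-7-2. The knob should be at about (0.541, -0.150), so I'll place the shut fingers to its left.

Call:
{"op": "jog_arm", "data": {"motion": [{"x": 18,"y": -40,"z": 0,"spin": 0,"fingers": 1},{"x": 35,"y": -78,"z": 10,"spin": 0,"fingers": 1},{"x": 35,"y": -80,"z": 40,"spin": 0,"fingers": 1},{"x": 35,"y": -80,"z": 60,"spin": 0,"fingers": 1},{"x": 35,"y": -80,"z": 68,"spin": 0,"fingers": 1},{"x": 35,"y": -80,"z": 68,"spin": 0,"fingers": 1}]}}

```text
clock: 10.82
eef_pos: [0.5475, -0.1296, 0.1546]
tool_rot: [0.113, 0.994, 0.0, -0.001]
ft_force: [-0.5, -0.5, 0.8]
grip_width: -0.0002
grasp_force: 0.0
```

Run:
```python
from h import *
c=snap("wrist","w5a");o=readout.get_obs();print(o["clock"],o["eef_pos"],o["ft_force"])
cv2.imwrite("pics/w5.png",cv2.rotate(c["pixels"][:,:,::-1],cv2.ROTATE_180))
```

```text
10.875 [ 0.54818507 -0.12960746  0.15531108] [ 0.20462057 -1.18687     0.17704298]
```

View pics/w5.png

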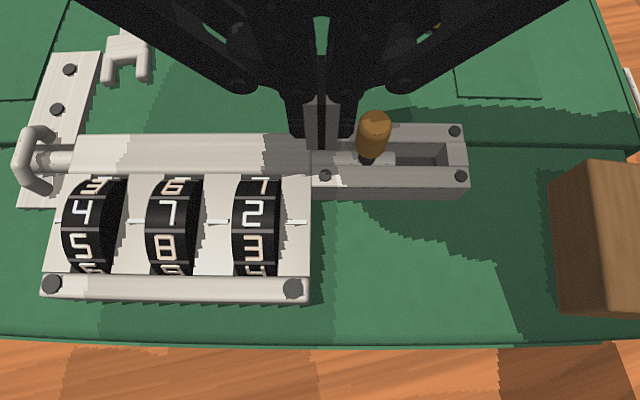

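The view shows the code 4-7-2 intact and the fingertips (320,140) just left of the knob (372,135), in line with it. Now I push.

Call:
{"op": "jog_arm", "data": {"motion": [{"x": 2,"y": 0,"z": 3,"spin": 0,"fingers": 1},{"x": 2,"y": -4,"z": 3,"spin": 0,"fingers": 1},{"x": 2,"y": -8,"z": 3,"spin": 0,"fingers": 1},{"x": 2,"y": -12,"z": 3,"spin": 0,"fingers": 1},{"x": 2,"y": -16,"z": 3,"spin": 0,"fingers": 1},{"x": 2,"y": -16,"z": 3,"spin": 0,"fingers": 1}]}}

```text
clock: 11.62
eef_pos: [0.5427, -0.1452, 0.1519]
tool_rot: [0.113, 0.994, -0.0, 0.0]
ft_force: [0.1, 3.0, 1.5]
grip_width: 0.0001
grasp_force: 1.5
```

Call:
{"op": "jog_arm", "data": {"motion": [{"x": 0,"y": -4,"z": 0,"spin": 0,"fingers": 1},{"x": 0,"y": -8,"z": 0,"spin": 0,"fingers": 1},{"x": 0,"y": -12,"z": 0,"spin": 0,"fingers": 1},{"x": 0,"y": -15,"z": 0,"spin": 0,"fingers": 1},{"x": 0,"y": -17,"z": 0,"spin": 0,"fingers": 1},{"x": 0,"y": -17,"z": 0,"spin": 0,"fingers": 1}]}}

```text
clock: 12.38
eef_pos: [0.539, -0.1609, 0.1518]
tool_rot: [0.113, 0.994, 0.001, 0.0]
ft_force: [0.5, 5.2, 2.9]
grip_width: -0.0002
grasp_force: 2.9
```

Call:
{"op": "jog_arm", "data": {"motion": [{"x": 0,"y": -1,"z": 0,"spin": 0,"fingers": 1},{"x": 0,"y": -2,"z": 0,"spin": 0,"fingers": 1},{"x": 0,"y": -2.5,"z": 0,"spin": 0,"fingers": 1},{"x": 0,"y": -2.5,"z": 0,"spin": 0,"fingers": 1}]}}

```text
clock: 12.88
eef_pos: [0.539, -0.1611, 0.1518]
tool_rot: [0.112, 0.994, 0.003, 0.0]
ft_force: [1.2, 11.1, 3.4]
grip_width: 0.0001
grasp_force: 5.6
```

Call:
{"op": "jog_arm", "data": {"motion": [{"x": 0,"y": -0.7,"z": 0,"spin": 0,"fingers": 1},{"x": 0,"y": -1.3,"z": 0,"spin": 0,"fingers": 1},{"x": 0,"y": -1.3,"z": 0,"spin": 0,"fingers": 1}]}}

```text
clock: 13.25
eef_pos: [0.5389, -0.1612, 0.1519]
tool_rot: [0.112, 0.994, 0.004, 0.0]
ft_force: [1.6, 14.2, 3.8]
grip_width: 0.0003
grasp_force: 7.1
```

The bolt has hit its end stop. I'll back off, lift clear and check.

Call:
{"op": "jog_arm", "data": {"motion": [{"x": 0,"y": 5,"z": 0,"spin": 0,"fingers": 1},{"x": 0,"y": 10,"z": 0,"spin": 0,"fingers": 1},{"x": 0,"y": 12,"z": -20,"spin": 0,"fingers": 1},{"x": -10,"y": 20,"z": -50,"spin": 0,"fingers": 1},{"x": -30,"y": 50,"z": -75,"spin": 0,"fingers": 1},{"x": -55,"y": 80,"z": -85,"spin": 0,"fingers": 1},{"x": -55,"y": 80,"z": -85,"spin": 0,"fingers": 1},{"x": -55,"y": 80,"z": -85,"spin": 0,"fingers": 1}]}}

```text
clock: 14.25
eef_pos: [0.609, -0.1002, 0.2358]
tool_rot: [0.113, 0.994, -0.001, -0.001]
ft_force: [-0.5, -0.5, 0.0]
grip_width: -0.0
grasp_force: 0.0
```

Run:
```python
from h import *
c=snap("wrist","w6a");o=readout.get_obs();print(o["clock"],o["eef_pos"],o["ft_force"])
cv2.imwrite("pics/w6.png",cv2.rotate(c["pixels"][:,:,::-1],cv2.ROTATE_180))
```

```text
14.3 [ 0.60870872 -0.10033812  0.23577801] [-0.54922872 -0.14830632 -0.08196361]
```

View pics/w6.png

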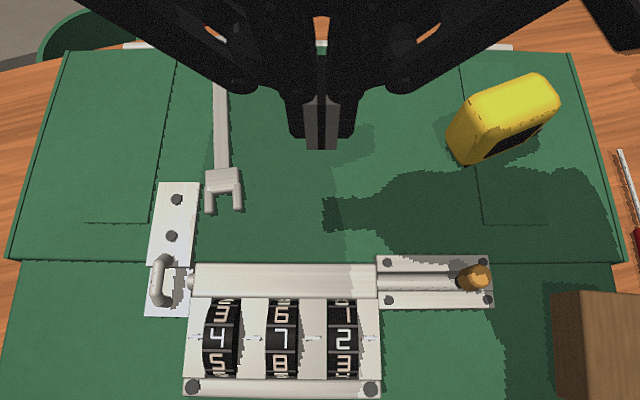

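The code reads 4-7-2 at v≈338. The knob is at the right end of its slot (475,277), the bolt's nose is clear of the staple at (190,280), and the arm touches nothing.

```bash
python3 -c "
from workcell import bot
print(bot.job_done())"
```

```text
the job is handed in; nothing more can be done
None
```

The lock shows 4-7-2, the bolt is drawn right to its stop and clear of the hasp, the tools were left alone, and I handed the job in at about 14 s; the hand-in did not return a verdict.

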